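Snap the filter retainer home

ROBOT

A 7-joint arm with a two-finger parallel gripper is mounted at the origin on the work surface. World frame = base frame: x ahead of the robot, y to its left, z up, the work surface at z = 0. Lengths are in mm, angles in rad, forces in N, time in s.
With the tool pointing down it reaches from about 400 to 875 mm from the base axis. Payload 4.4 kg.
Tool frame: the origin (TCP) lies midway between the tips of the shut fingers; the grasp point (between the pads) lies 19 mm behind it; z points along the fingers, y is the line along which they close (so a half turn about z gives the same grasp; the last joint's range is limited). The gripper opens to 85 mm and grips with 20 to 120 N. Pads are 22 mm wide; open, the fingers measure 114 mm over their backs; the gripper's body (76 mm by 85 mm) begins 54 mm behind the grasp point. The pads swing forward as they close: fully open they stand 13 mm farther back than shut.
Start: joints at [-1.173, 0.628, 0.038, 1.517, -0.027, 0.996, -0.02], TCP at [290.757, 581.359, 231.313] pointing down, gripper open.
Joint ranges: [-3.06, 3.06], [-0.37, 2.12], [-1.25, 1.32], [0.18, 2.47], [-1.1, 4.24], [0.23, 1.98], [-2.94, 2.94]. Speed limits (rad/s): [2.57, 2.57, 3.14, 3.14, 3.14, 3.14, 3.14].

INTERFACE

Orientations are given as [roll, pitch, yaw] about the fixed x, y, z axes, in that order (R = Rz(yaw) Ry(pitch) Rx(roll)).
In Python, from cell import ctrl, get_image, get_calibration gives the robot as it stands.
- The arm moves only by the shell command python3 -m creep 'ROWS'. ROWS is JSON, a list of rows, each an object of numbers: "dx", "dy", "dz": the shift along the world's x, y, z normalised to -1 to 1, where 1 is 0.4 m; "rx", "ry", "rz": the turn, a rotation vector about the world's x, y, z normalised to -1 to 1, where 1 is 2 pi rad; "grip": the closure, from -1 (fully open) to 1 (shut). A call has exactly 5 rows; each row is the pose to reach, as a shift and turn from the pose commanded when the call began, turning the shorter way round; what a row does not reach only later rows make up. A row lasts 1/8 s, in which the tool goes at most 62.5 mm and 10.7 degrees, less where a joint would pass 70% of its speed; a pose out of reach is approached as far as the arm can. A call with a number of a shift or a turn outside -1 to 1 is refused whole. A call with a gripper value outside its range is refused whole. The fingers move at their own pace and stop on an object; the grip force is fixed at half the most. Time passes only in rows, so rows that repeat a pose let the fingers close, or fill a call up. It gives the time, the measured TCP pose, the force, the opening and the grip force at its end, in the units of the state.
- ctrl.read_state(): the state, without advancing time (a new reading comes with each control period).
- get_image(name): name is "scene" or "top" or "wrist"; returns the picture (400x640x3 uint8, red, green, blue); there is no depth.
- get_calibration(name): a dict with "mtx" (3x3 intrinsics, pixels), "world_from_camera" (4x4, takes a point from camera to world coordinates). Camera axes: x right, y down, z forward; pixel columns grow to the right and rows downward; lengths in mm; the calibration is good to about 2 mm. A picture is of the moment at which its call begins: read the wrist's pose just before it. get_calibration takes no time and is no camera call; for the wrist camera it gives the pose at the moment of the call.
- ctrl.finish_job(): hands the job in; it is judged then, once.
The state is a dict: "clock": time; "qpos": joint angles; "qd": joint speeds; "tau": joint torques, N m; "eef_pos": TCP position; "tool_rot": TCP orientation; "force": force on the tool from outside, world axes, zero at the start; "torque": the same for the moment, N m; "width": finger opening in mm; "gripper_force": force on a finger pad.
Only numpy, scipy, OpenCV 4.12 (cv2) and the standard library are available. Lean on these libraries where they do the work, as an engineer would, in place of code of your own. Each camera call takes 0.05 s, during which the arm holds its last target. There are 200 camera calls.

TASK

One of the two round filter holders on the lab bench still has its white retainer standing proud. Pick up the wide-footed pusher, press that retainer straight down with it until it is snapped fully home, and then stand the pusher upright on the bench again and let go. Keep the gripper itself off the holders, and leave the other, finished holder untouched.

Things in the scene. Friction and masses are not known exactly. Their poses are not given: they have to be found in the camera images.
- pusher: Hand pusher standing upright, 98 mm tall, 160 to 260 g, round (any grasp yaw): steel foot 30 mm in diameter from 0 to 14 mm up, 18 mm steel stem to 38 mm, black plastic handle 26 mm in diameter from 38 to 98 mm. A nearby socket driver with a like handle is shorter (66 mm) and has no wide foot. Origin: centre of the foot's underside; z up along the handle.
- holder: Holder to finish, fixed on the bench: aluminium base 80 x 80 x 10 mm, round body 64 mm in diameter, rim 40 mm above the bench, a steel stub on two sides. In its 40 mm bore, on its vertical axis, sits the retainer: flat white disc, 38 mm in diameter, its top 53 to 55 mm above the bench while proud, 41 mm when home. Origin: centre of the base's underside; z up.
- retainer (a joint): How far the holder's retainer is pressed down, in m: 0 to 0.002 at the start (proud), 0.014 fully home, where it meets a hard stop. Its tight snap lip resists with about 9 to 10 N all the way down and holds it wherever it is left, so it has to be pressed until it stops.
- finished_holder: Identical fixed holder whose retainer is already home (top 41 mm above the bench, 1 mm over the rim). Not to be touched. Origin: centre of the base's underside, on the bench; z up.
Things that resemble listed ones, but are neither listed nor needed, are in the scene too. Leave any yellow look-alike of the holder alone.

How it is judged (in metres and radians):
On the way:
1. the pusher presses the retainer down (value of joint retainer above 0.006 m and contact force between pusher and holder above 0.5 N).
At the end, for the whole second after the job is handed in: The retainer is home (pressed at least 12.5 of its 14 mm), having been pressed with the pusher, and the pusher stands still and upright (within about 10 degrees) with its foot on the bench (within 6 mm) (value of joint retainer above 0.0125 m and angle between pusher's own z axis and vertical below 0.17 rad and height (world z) of pusher between -0.006 and 0.006 m and linear speed of pusher below 0.02 m/s); the robot touches nothing.
It fails at once if the gripper or arm pushes on the holder or its retainer (over 1 N) (contact force between any of the fingers, the arm and holder above 1 N).
It fails at once if anything pushes on the finished holder (over 1 N) (contact force between anything else and finished_holder above 1 N).
It also fails if it takes over 42 s, if anything falls off the work surface, if the arm or the gripper's body presses on something with over 40 N, if the wrist force passes 120 N, or if a joint passes its speed limit or range.

## Working session

There is one attempt and no reset: what is moved stays moved. The work goes in short steps, Python scripts to look and compute and a shell command to move; the robot and the scene stay as the last step left them, time stands still between calls to the robot, and variables do not carry over. Pictures are saved under pics/ and viewed, at most 10 in all, crops included, and the job is handed in when it is done.

```bash
mkdir -p pics; ls; python3 - <<'E'
from cell import ctrl,get_image,get_calibration
import cv2,numpy as np
a=[]
for n in("scene","top"):
    im=get_image(n); cv2.imwrite(f"pics/{n}0.png",im[:,:,::-1]); c=get_calibration(n); print(n,np.round(c["mtx"],1).tolist(),np.round(c["world_from_camera"],3).tolist())
s=ctrl.read_state(); print(s["clock"],s["eef_pos"],s["tool_rot"],s["width"],s["force"])
E
```

```text
pics
scene [[461.4, 0.0, 317.3], [0.0, 461.4, 200.5], [0.0, 0.0, 1.0]] [[-0.842, 0.363, -0.4, 905.882], [0.54, 0.547, -0.64, 717.406], [-0.014, -0.754, -0.656, 767.208], [0.0, 0.0, 0.0, 1.0]]
top [[466.5, 0.0, 323.8], [0.0, 466.5, 204.2], [0.0, 0.0, 1.0]] [[-0.0, -0.983, 0.185, 331.573], [-1.0, 0.005, 0.024, -7.445], [-0.024, -0.184, -0.983, 979.251], [0.0, 0.0, 0.0, 1.0]]
0.1 [290.49400803 580.84656359 230.4775286 ] [-3.13988245e+00  1.67903368e-05  2.67778522e+00] 85.18562312630745 [ 0.7343011  -0.61145961  0.12687131]
```

View pics/scene0.png

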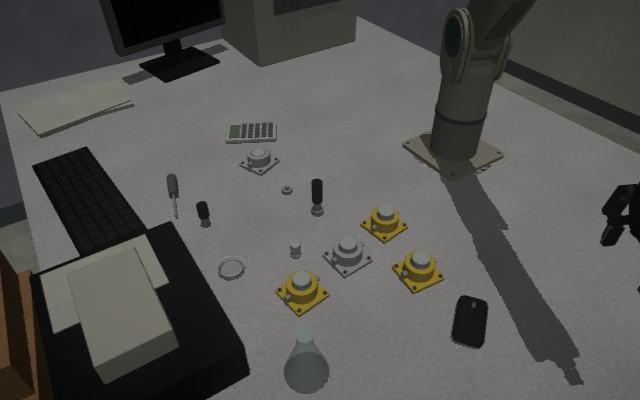

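View pics/top0.png

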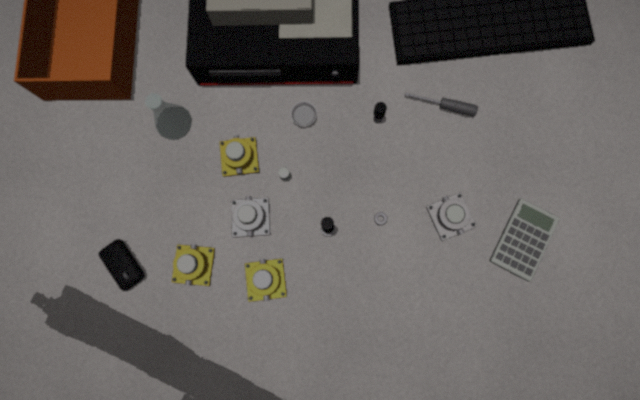

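The pusher could be either black-handled tool: the one at scene (317,195) / top (328,225), which is tall with a foot, or the one at scene (203,213) / top (380,110), which is shorter. The holder could be either grey one: scene (347,253) / top (250,216), or scene (259,158) / top (452,215). The three yellow holders are look-alikes. I'll choose the first pusher and the first holder, then check both in a crop and measure them.

```bash
cat >h.py <<'E'
import numpy as np,cv2
from cell import get_calibration
def ray(n,uv,c=None):
    c=c or get_calibration(n); T=np.array(c["world_from_camera"]); d=T[:3,:3]@np.linalg.inv(c["mtx"])@[uv[0],uv[1],1]
    return T[:3,3],d/np.linalg.norm(d)
def plane(n,uv,z,c=None):
    o,d=ray(n,uv,c); return o+d*(z-o[2])/d[2]
def two(u,v):
    o,d=ray("scene",u);p,e=ray("top",v); t=np.linalg.lstsq(np.c_[d,-e],p-o,rcond=None)[0]
    a,b=o+d*t[0],p+e*t[1]; return (a+b)/2,np.linalg.norm(a-b)
def proj(n,P,c=None):
    c=c or get_calibration(n); q=np.linalg.inv(c["world_from_camera"])@np.r_[P,1]; q=np.array(c["mtx"])@q[:3]; return q[:2]/q[2]
E
python3 - <<'E'
from h import *
s=cv2.imread("pics/scene0.png");t=cv2.imread("pics/top0.png")
def blobs(im,box,f):
    x0,y0,x1,y1=box; g=im[y0:y1,x0:x1]; m=f(g).astype(np.uint8)
    n,l,st,c=cv2.connectedComponentsWithStats(m)
    return [(st[i].tolist(),(c[i]+[x0,y0]).round(1).tolist()) for i in range(1,n) if st[i][4]>25]
dark=lambda g:g.max(2)<45
br=lambda g:g.min(2)>150
print("sc tool",blobs(s,(300,165,335,225),dark)); print("top tool",blobs(t,(310,205,345,245),dark),blobs(t,(365,95,395,130),dark))
for nm,im,b in(("s A",s,(320,225,375,280)),("s B",s,(235,140,285,175)),("t A",t,(225,190,275,245)),("t B",t,(425,190,480,240))):
    g=im[b[1]:b[3],b[0]:b[2]].min(2); print(nm,np.percentile(g,[50,80,90,95,99]),[(k,blobs(im,b,lambda g:g.min(2)>k)) for k in (130,145,160)])
a=cv2.resize(s[130:290,180:380],(800,640),interpolation=cv2.INTER_CUBIC)[:, :]
a=cv2.resize(a,(500,400)); b=cv2.resize(t[180:260,210:290],(300,300),interpolation=cv2.INTER_CUBIC); c=cv2.resize(t[180:260,410:490],(300,300),interpolation=cv2.INTER_CUBIC)
o=np.zeros((600,800,3),np.uint8);o[:400,:500]=a;o[:300,500:]=b;o[300:,500:]=c;cv2.imwrite("pics/crop1.png",o)
E
```

```text
sc tool [([12, 14, 10, 26, 240], [316.5, 191.1])]
top tool [([12, 13, 12, 15, 149], [327.4, 225.0])] [([9, 8, 12, 19, 166], [379.4, 111.5])]
s A [117. 119. 121. 122. 123.] [(130, []), (145, []), (160, [])]
s B [116. 118. 119. 120. 122.] [(130, []), (145, []), (160, [])]
t A [122. 135. 138. 139. 140.] [(130, [([7, 9, 36, 37, 663], [246.5, 213.8]), ([30, 27, 14, 17, 67], [262.8, 228.1])]), (145, []), (160, [])]
t B [121.   129.   132.   133.   135.51] [(130, [([6, 12, 10, 20, 66], [434.8, 210.2]), ([16, 13, 19, 25, 75], [446.4, 218.7]), ([34, 12, 10, 16, 33], [465.2, 209.3]), ([23, 16, 15, 15, 143], [455.0, 213.1]), ([11, 33, 20, 14, 71], [444.6, 231.2])]), (145, []), (160, [])]
```

View pics/crop1.png

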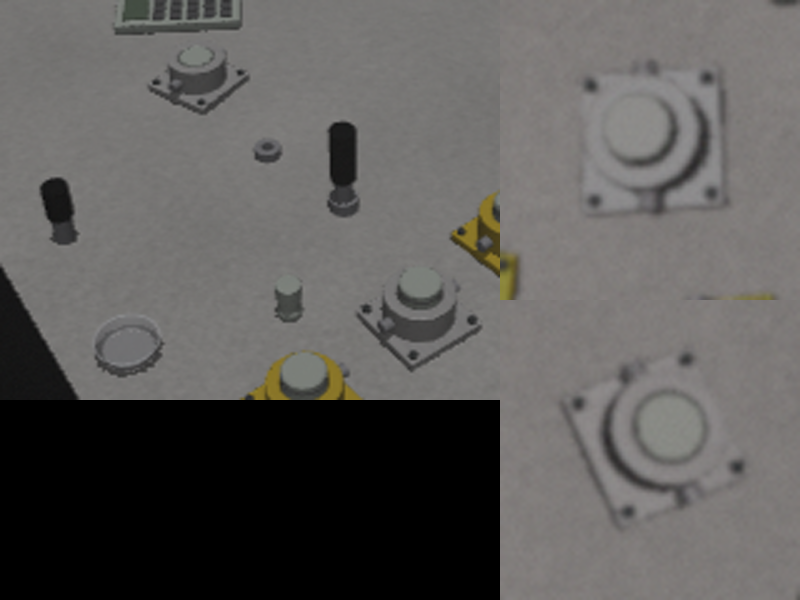

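The crop confirms both choices. The left grey holder's retainer is proud, at top (246.5,214), while the one at top (455,214) sits flush. The tool at scene (317,195) is tall with a wide foot.

```bash
python3 - <<'E'
from h import *
print("ret",plane("top",(246.5,213.9),54),plane("scene",(348,241.5),54),two((348,241.5),(246.5,213.9)))
print("base",plane("top",(251.1,217.1),10), "finished",plane("top",(455.2,213.9),41))
print("pusher foot scene",plane("scene",(317.2,210.5),7),"handle",plane("scene",(316.5,191.1),68),"top",plane("top",(327.4,224),80))
print("handletop",two((316.8,181),(326.3,222.5)))
print("driver",plane("top",(379.4,111),40),"whitepeg",plane("top",(284,174),15))
from cell import *
c=get_calibration("wrist");s=ctrl.read_state();T=np.array(c["world_from_camera"]);print(np.round(T,3).tolist(),np.round(c["mtx"],1).tolist(),s["eef_pos"])
E
```

```text
ret [486.20567201 170.97818868  54.        ] [488.90167616 170.54207462  54.        ] (array([487.33157218, 170.45427694,  52.90891609]), np.float64(2.39103774961388))
base [486.66639254 169.4982292   10.        ] finished [ 486.52454162 -251.00951727   41.        ]
pusher foot scene [463.28301992   7.55234968   7.        ] handle [463.38749266   6.19754591  68.        ] top [461.2457035   7.2317291  80.       ]
handletop (array([462.19593914,   8.39137601,  99.30900296]), np.float64(2.0739650536497365))
driver [ 708.71286641 -102.93436571   40.        ] whitepeg [578.69092367 100.73642053  15.        ]
[[0.447, 0.847, 0.286, 216.93], [0.894, -0.423, -0.144, 618.802], [-0.001, 0.321, -0.947, 372.501], [0.0, 0.0, 0.0, 1.0]] [[357.6, 0.0, 320.9], [0.0, 357.6, 198.6], [0.0, 0.0, 1.0]] [290.49400803 580.84656359 230.4775286 ]
```

```bash
python3 -m creep '[{"dx":0.07,"dy":-0.13,"grip":-1},{"dx":0.13,"dy":-0.27,"grip":-1},{"dx":0.2,"dy":-0.4,"grip":-1},{"dx":0.27,"dy":-0.52,"grip":-1},{"dx":0.33,"dy":-0.65,"grip":-1}]'; python3 -m creep '[{"dx":0.03,"dy":-0.12,"grip":-1},{"dx":0.06,"dy":-0.24,"grip":-1},{"dx":0.1,"dy":-0.37,"grip":-1},{"dx":0.1,"dy":-0.37,"grip":-1},{"dx":0.1,"dy":-0.37,"grip":-1}]'
```

```text
$[0]: bad value
$[0]: bad value
```

```bash
python3 -m creep '[{"dx":0.07,"dy":-0.13,"dz":0,"rx":0,"ry":0,"rz":0,"grip":-1},{"dx":0.13,"dy":-0.27,"dz":0,"rx":0,"ry":0,"rz":0,"grip":-1},{"dx":0.2,"dy":-0.4,"dz":0,"rx":0,"ry":0,"rz":0,"grip":-1},{"dx":0.27,"dy":-0.52,"dz":0,"rx":0,"ry":0,"rz":0,"grip":-1},{"dx":0.33,"dy":-0.65,"dz":0,"rx":0,"ry":0,"rz":0,"grip":-1}]'
```

```text
clock: 0.72
eef_pos: [423.6, 319.7, 231.1]
tool_rot: [3.142, 0.0, 2.678]
force: [0.8, 0.6, 0.2]
width: 85.5
gripper_force: 0.0
```

```bash
python3 -m creep '[{"dx":0.03,"dy":-0.1,"dz":0,"rx":0,"ry":0,"rz":0,"grip":-1},{"dx":0.06,"dy":-0.2,"dz":0,"rx":0,"ry":0,"rz":0,"grip":-1},{"dx":0.1,"dy":-0.31,"dz":0,"rx":0,"ry":0,"rz":0,"grip":-1},{"dx":0.1,"dy":-0.31,"dz":0,"rx":0,"ry":0,"rz":0,"grip":-1},{"dx":0.1,"dy":-0.31,"dz":0,"rx":0,"ry":0,"rz":0,"grip":-1}]'
python3 - <<'E'
from h import *
from cell import *
import json
c=get_calibration("wrist"); im=get_image("wrist"); cv2.imwrite("pics/w1.png",im[:,:,::-1])
json.dump({k:np.array(v).tolist() for k,v in c.items() if k in("mtx","world_from_camera")},open("w1.json","w"))
print(proj("wrist",[487,170.5,54],c),proj("wrist",[462,7,98],c),proj("wrist",[462,7,0],c))
E
```

```text
clock: 1.35
eef_pos: [462.5, 197.8, 231.2]
tool_rot: [3.141, -0.001, 2.678]
force: [-0.0, 0.8, 0.7]
width: 85.4
gripper_force: 0.0
[305.66766776 207.60542557] [125.31799403 279.10605946] [169.86896088 233.20353705]
```

View pics/w1.png

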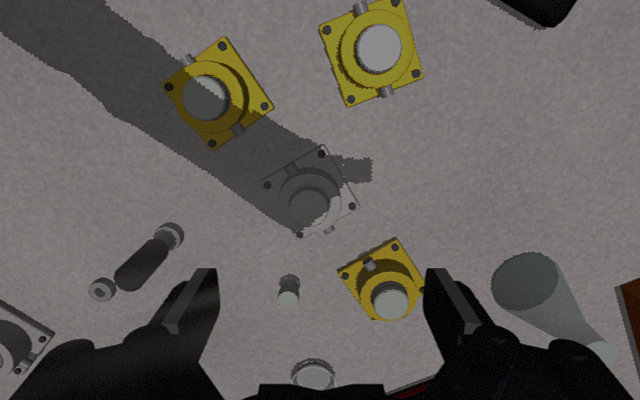

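The wrist view shows the proud retainer at about (309,206), with its base holes at (323,152), (267,185), (298,236) and (354,206). The pusher's foot is at (170,236) and its handle top at about (128,280). The small disc at (102,290) is the loose washer.

```bash
python3 - <<'E'
from h import *
import json
c=json.load(open("w1.json")); 
im=cv2.imread("pics/w1.png"); 
print("base",plane("w",(310.5,194.75),10,c),"ret",plane("w",(309.3,206),54,c))
print("foot",plane("w",(170,236),7,c),"htop",plane("w",(128,280),98,c))
g=cv2.resize(im[140:245,255:365],(550,525),interpolation=cv2.INTER_CUBIC);g=np.clip(g.astype(float)*1.8,0,255).astype(np.uint8)
h=cv2.resize(im[215:305,85:195],(550,450),interpolation=cv2.INTER_CUBIC)
cv2.imwrite("pics/w1c.png",cv2.resize(np.hstack([g,np.vstack([h,np.zeros((75,550,3),np.uint8)])]),(800,382)))
E
```

```text
base [489.84676283 172.87217009  10.        ] ret [487.10118441 174.32699418  54.        ]
foot [463.54487676   9.47570176   7.        ] htop [463.7882922    8.56663569  98.        ]
```

View pics/w1c.png

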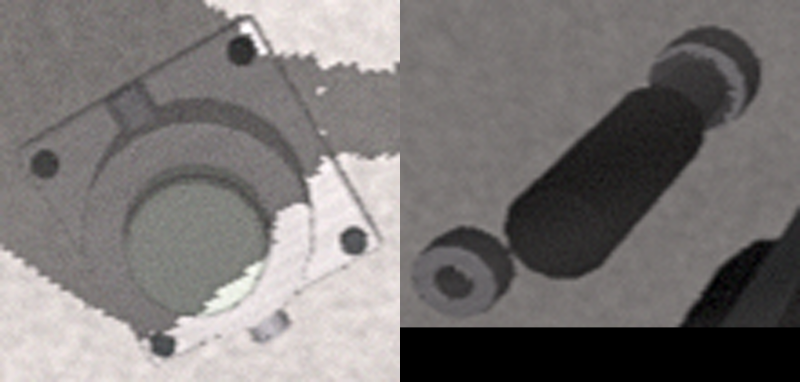

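```bash
python3 -m creep '[{"dx":0,"dy":-0.15,"dz":0,"rx":0,"ry":0,"rz":0,"grip":-1},{"dx":0,"dy":-0.3,"dz":0,"rx":0,"ry":0,"rz":0,"grip":-1},{"dx":0,"dy":-0.42,"dz":0,"rx":0,"ry":0,"rz":0,"grip":-1},{"dx":0,"dy":-0.474,"dz":0,"rx":0,"ry":0,"rz":0,"grip":-1},{"dx":0,"dy":-0.474,"dz":0,"rx":0,"ry":0,"rz":0,"grip":-1}]'
python3 - <<'E'
from h import *
from cell import *
print(ctrl.read_state()["eef_pos"])
c=get_calibration("wrist"); im=get_image("wrist")[:,:,::-1]; cv2.imwrite("pics/w2.png",im)
p=proj("w",[463,8,98],c);q=proj("w",[463,8,0],c);print(p,q)
for P in([463,8,98],[463,8,14]):print([plane("w",proj("w",P,c)+d,P[2],c).round(1) for d in([1,0],[0,1])])
E
```

```text
clock: 2.02
eef_pos: [462.8, 7.5, 231.3]
tool_rot: [-3.142, 0.0, 2.677]
force: [0.0, 1.1, 0.8]
width: 85.4
gripper_force: 0.0
[462.7895746    7.50209946 231.31875482]
[320.44151055 186.29260139] [320.5134167  159.74249192]
[array([463.4,   8.7,  98. ]), array([463.8,   7.6,  98. ])]
[array([463.5,   8.9,  14. ]), array([463.9,   7.5,  14. ])]
```

View pics/w2.png

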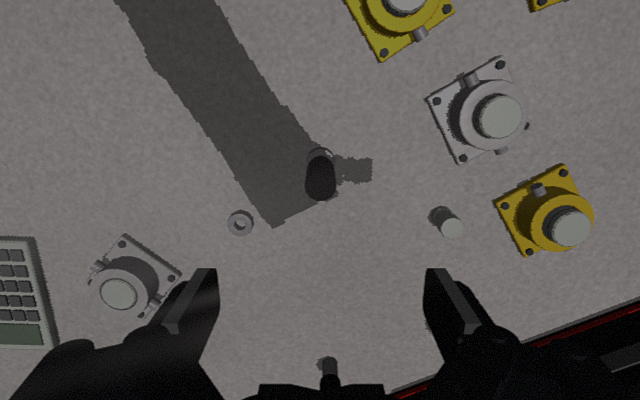

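The handle top shows at about (320,185), against a prediction of (320,186), so the tool is centred over the pusher. I'll descend and grip.

```bash
python3 -m creep '[{"dx":0,"dy":0,"dz":-0.1,"rx":0,"ry":0,"rz":0,"grip":-1},{"dx":0,"dy":0,"dz":-0.2,"rx":0,"ry":0,"rz":0,"grip":-1},{"dx":0,"dy":0,"dz":-0.32,"rx":0,"ry":0,"rz":0,"grip":-1},{"dx":0,"dy":0,"dz":-0.4,"rx":0,"ry":0,"rz":0,"grip":-1},{"dx":0,"dy":0,"dz":-0.445,"rx":0,"ry":0,"rz":0,"grip":-1}]'
python3 -m creep '[{"dx":0,"dy":0,"dz":0,"rx":0,"ry":0,"rz":0,"grip":0},{"dx":0,"dy":0,"dz":0,"rx":0,"ry":0,"rz":0,"grip":1},{"dx":0,"dy":0,"dz":0,"rx":0,"ry":0,"rz":0,"grip":1},{"dx":0,"dy":0,"dz":0,"rx":0,"ry":0,"rz":0,"grip":1},{"dx":0,"dy":0,"dz":0,"rx":0,"ry":0,"rz":0,"grip":1}]'
```

```text
clock: 2.7
eef_pos: [462.1, 10.7, 51.4]
tool_rot: [3.141, -0.003, 2.682]
force: [-0.1, 0.7, 0.2]
width: 85.1
gripper_force: 0.0
clock: 3.32
eef_pos: [463.5, 8.1, 54.2]
tool_rot: [3.14, 0.001, 2.678]
force: [0.3, 0.6, 7.1]
width: 24.4
gripper_force: 58.4
```

```bash
python3 -m creep '[{"dx":0,"dy":0,"dz":0.06,"rx":0,"ry":0,"rz":0,"grip":1},{"dx":0,"dy":0,"dz":0.13,"rx":0,"ry":0,"rz":0,"grip":1},{"dx":0,"dy":0,"dz":0.2,"rx":0,"ry":0,"rz":0,"grip":1},{"dx":0,"dy":0,"dz":0.225,"rx":0,"ry":0,"rz":0,"grip":1},{"dx":0,"dy":0,"dz":0.225,"rx":0,"ry":0,"rz":0,"grip":1}]'
python3 -m creep '[{"dx":0.016,"dy":0.1,"dz":0,"rx":0,"ry":0,"rz":0,"grip":1},{"dx":0.032,"dy":0.2,"dz":0,"rx":0,"ry":0,"rz":0,"grip":1},{"dx":0.048,"dy":0.32,"dz":0,"rx":0,"ry":0,"rz":0,"grip":1},{"dx":0.0625,"dy":0.409,"dz":0,"rx":0,"ry":0,"rz":0,"grip":1},{"dx":0.0625,"dy":0.409,"dz":0,"rx":0,"ry":0,"rz":0,"grip":1}]'
python3 - <<'E'
from h import *
from cell import *
for n in("top","scene"):cv2.imwrite(f"pics/{n}3.png",get_image(n)[:,:,::-1])
print(ctrl.read_state()["eef_pos"],ctrl.read_state()["force"])
s=cv2.imread("pics/scene3.png");t=cv2.imread("pics/top3.png")
a=cv2.resize(s[170:290,290:410],(560,560),interpolation=cv2.INTER_CUBIC)
w=cv2.resize(get_image("wrist")[60:280,200:420,::-1],(240,240))
o=np.zeros((560,800,3),np.uint8);o[:,:560]=a;o[:240,560:]=w;o[250:490,560:]=cv2.resize(t[180:260,210:290],(240,240));cv2.imwrite("pics/c3.png",o)
E
```

```text
clock: 3.95
eef_pos: [462.9, 7.7, 143.5]
tool_rot: [3.141, 0.001, 2.678]
force: [0.4, 0.1, -1.7]
width: 24.8
gripper_force: 59.1
clock: 4.58
eef_pos: [487.1, 175.1, 141.8]
tool_rot: [3.141, -0.002, 2.684]
force: [-0.1, -1.0, -2.0]
width: 24.8
gripper_force: 59.4
[486.71904713 170.76442134 142.00149   ] [-0.26574877 -0.72148254 -1.88349552]
```

View pics/c3.png

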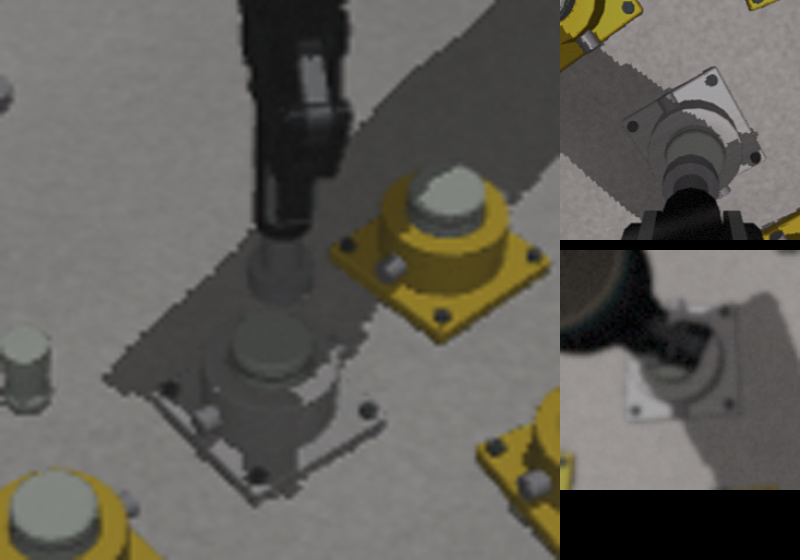

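The pusher is held upright just above the retainer. In the scene, the foot's underside is at about (350,230) and the retainer top at about (348.7,242.9). I'll check the alignment with these numbers.

```bash
python3 - <<'E'
from h import *
print(plane("scene",(350,230.2),89),plane("scene",(348.7,242.9),54))
# wrist pair: foot underside (693,165ish), retainer (695,150) in the 240/220 crop
E
```

```text
[486.97428125 173.18684323  89.        ] [490.05439446 174.71326361  54.        ]
```

```bash
python3 -m creep '[{"dx":0.003,"dy":0.0025,"dz":-0.03,"rx":0,"ry":0,"rz":0,"grip":1},{"dx":0.003,"dy":0.0025,"dz":-0.06,"rx":0,"ry":0,"rz":0,"grip":1},{"dx":0.003,"dy":0.0025,"dz":-0.07,"rx":0,"ry":0,"rz":0,"grip":1},{"dx":0.003,"dy":0.0025,"dz":-0.08,"rx":0,"ry":0,"rz":0,"grip":1},{"dx":0.003,"dy":0.0025,"dz":-0.09,"rx":0,"ry":0,"rz":0,"grip":1}]'
python3 -m creep '[{"dx":0,"dy":0,"dz":-0.006,"rx":0,"ry":0,"rz":0,"grip":1},{"dx":0,"dy":0,"dz":-0.012,"rx":0,"ry":0,"rz":0,"grip":1},{"dx":0,"dy":0,"dz":-0.018,"rx":0,"ry":0,"rz":0,"grip":1},{"dx":0,"dy":0,"dz":-0.024,"rx":0,"ry":0,"rz":0,"grip":1},{"dx":0,"dy":0,"dz":-0.03,"rx":0,"ry":0,"rz":0,"grip":1}]'
```

```text
clock: 5.35
eef_pos: [489.2, 172.3, 107.4]
tool_rot: [3.141, 0.0, 2.678]
force: [-1.2, -1.7, 6.9]
width: 24.8
gripper_force: 60.2
clock: 5.98
eef_pos: [489.3, 172.3, 96.2]
tool_rot: [3.141, 0.001, 2.678]
force: [-1.5, -0.8, 7.3]
width: 24.8
gripper_force: 60.2
```

Contact reads about 9 N, which matches the snap lip. I'll keep pressing until the hard stop.

```bash
python3 -m creep '[{"dx":0,"dy":0,"dz":-0.003,"rx":0,"ry":0,"rz":0,"grip":1},{"dx":0,"dy":0,"dz":-0.006,"rx":0,"ry":0,"rz":0,"grip":1},{"dx":0,"dy":0,"dz":-0.008,"rx":0,"ry":0,"rz":0,"grip":1},{"dx":0,"dy":0,"dz":-0.01,"rx":0,"ry":0,"rz":0,"grip":1},{"dx":0,"dy":0,"dz":-0.01,"rx":0,"ry":0,"rz":0,"grip":1}]'
```

```text
clock: 6.6
eef_pos: [489.6, 172.3, 94.8]
tool_rot: [3.14, 0.002, 2.677]
force: [-6.2, -2.0, 32.6]
width: 24.7
gripper_force: 63.1
```

The hard stop is reached: 33 N at TCP z 94.8, where 54.2 + 41 = 95.2 was expected. I'll lift and carry the pusher back.

```bash
python3 -m creep '[{"dx":0,"dy":0,"dz":0.02,"rx":0,"ry":0,"rz":0,"grip":1},{"dx":0,"dy":0,"dz":0.06,"rx":0,"ry":0,"rz":0,"grip":1},{"dx":0,"dy":0,"dz":0.1,"rx":0,"ry":0,"rz":0,"grip":1},{"dx":0,"dy":0,"dz":0.12,"rx":0,"ry":0,"rz":0,"grip":1},{"dx":0,"dy":0,"dz":0.12,"rx":0,"ry":0,"rz":0,"grip":1}]'
python3 -m creep '[{"dx":-0.016,"dy":-0.1,"dz":0,"rx":0,"ry":0,"rz":0,"grip":1},{"dx":-0.032,"dy":-0.2,"dz":0,"rx":0,"ry":0,"rz":0,"grip":1},{"dx":-0.048,"dy":-0.32,"dz":0,"rx":0,"ry":0,"rz":0,"grip":1},{"dx":-0.065,"dy":-0.41,"dz":0,"rx":0,"ry":0,"rz":0,"grip":1},{"dx":-0.065,"dy":-0.41,"dz":0,"rx":0,"ry":0,"rz":0,"grip":1}]'
python3 - <<'E'
from h import *
from cell import *
s=get_image("scene")[:,:,::-1];w=get_image("wrist")[:,:,::-1];t=get_image("top")[:,:,::-1];st=ctrl.read_state();print(st["eef_pos"],st["force"])
cv2.imwrite("pics/w4.png",w);cv2.imwrite("pics/s4.png",s)
a=cv2.resize(s[150:290,270:410],(500,500),interpolation=cv2.INTER_CUBIC)
o=np.zeros((500,800,3),np.uint8);o[:,:500]=a;o[:188,500:]=cv2.resize(w,(300,188));o[190:490,500:]=cv2.resize(t[180:260,210:290],(300,300));cv2.imwrite("pics/c4.png",o)
E
```

```text
clock: 7.22
eef_pos: [489.4, 172.5, 139.8]
tool_rot: [3.141, 0.001, 2.678]
force: [0.0, 0.4, -2.1]
width: 24.5
gripper_force: 59.5
clock: 7.85
eef_pos: [461.7, 4.9, 138.8]
tool_rot: [-3.139, -0.001, 2.672]
force: [0.6, 0.7, -1.5]
width: 24.9
gripper_force: 59.4
[463.09166788   9.27667864 139.01737925] [-0.68711357 -0.0081989  -1.45112424]
```

View pics/c4.png

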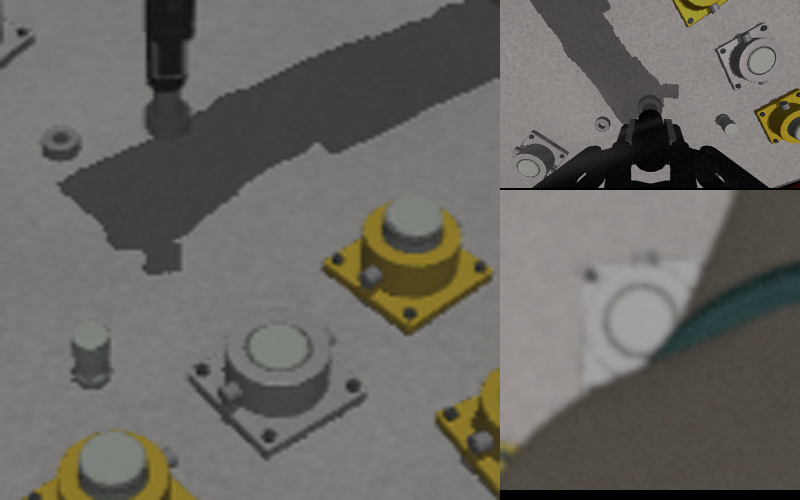

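The retainer is flush at scene crop (278,347), and the pusher hangs upright at (168,115). I'll lower it.

```bash
python3 -m creep '[{"dx":0,"dy":0,"dz":-0.06,"rx":0,"ry":0,"rz":0,"grip":1},{"dx":0,"dy":0,"dz":-0.12,"rx":0,"ry":0,"rz":0,"grip":1},{"dx":0,"dy":0,"dz":-0.18,"rx":0,"ry":0,"rz":0,"grip":1},{"dx":0,"dy":0,"dz":-0.195,"rx":0,"ry":0,"rz":0,"grip":1},{"dx":0,"dy":0,"dz":-0.2,"rx":0,"ry":0,"rz":0,"grip":1}]'
python3 -m creep '[{"dx":0,"dy":0,"dz":-0.002,"rx":0,"ry":0,"rz":0,"grip":1},{"dx":0,"dy":0,"dz":-0.005,"rx":0,"ry":0,"rz":0,"grip":1},{"dx":0,"dy":0,"dz":-0.008,"rx":0,"ry":0,"rz":0,"grip":1},{"dx":0,"dy":0,"dz":-0.011,"rx":0,"ry":0,"rz":0,"grip":1},{"dx":0,"dy":0,"dz":-0.011,"rx":0,"ry":0,"rz":0,"grip":1}]'
```

```text
clock: 8.62
eef_pos: [463.2, 9.2, 59.2]
tool_rot: [3.141, -0.0, 2.679]
force: [-0.3, 0.3, -1.3]
width: 24.5
gripper_force: 59.4
clock: 9.25
eef_pos: [462.9, 8.3, 54.9]
tool_rot: [-3.142, -0.0, 2.678]
force: [-0.1, -0.6, -1.8]
width: 24.7
gripper_force: 59.4
```

Not touching the bench yet, so I'll go down a little more.

```bash
python3 -m creep '[{"dx":0,"dy":0,"dz":-0.001,"rx":0,"ry":0,"rz":0,"grip":1},{"dx":0,"dy":0,"dz":-0.002,"rx":0,"ry":0,"rz":0,"grip":1},{"dx":0,"dy":0,"dz":-0.003,"rx":0,"ry":0,"rz":0,"grip":1},{"dx":0,"dy":0,"dz":-0.004,"rx":0,"ry":0,"rz":0,"grip":1},{"dx":0,"dy":0,"dz":-0.004,"rx":0,"ry":0,"rz":0,"grip":1}]'
```

```text
clock: 9.88
eef_pos: [463.1, 8.2, 54.2]
tool_rot: [3.141, 0.001, 2.678]
force: [-2.2, -0.4, 10.5]
width: 24.6
gripper_force: 60.8
```

```bash
python3 -m creep '[{"dx":0,"dy":0,"dz":0.002,"rx":0,"ry":0,"rz":0,"grip":1},{"dx":0,"dy":0,"dz":0.002,"rx":0,"ry":0,"rz":0,"grip":0.2},{"dx":0,"dy":0,"dz":0.002,"rx":0,"ry":0,"rz":0,"grip":-0.3},{"dx":0,"dy":0,"dz":0.002,"rx":0,"ry":0,"rz":0,"grip":-1},{"dx":0,"dy":0,"dz":0.002,"rx":0,"ry":0,"rz":0,"grip":-1}]'
python3 -m creep '[{"dx":0,"dy":0,"dz":0,"rx":0,"ry":0,"rz":0,"grip":-1},{"dx":0,"dy":0,"dz":0.05,"rx":0,"ry":0,"rz":0,"grip":-1},{"dx":0,"dy":0,"dz":0.15,"rx":0,"ry":0,"rz":0,"grip":-1},{"dx":0,"dy":0,"dz":0.27,"rx":0,"ry":0,"rz":0,"grip":-1},{"dx":0,"dy":0,"dz":0.35,"rx":0,"ry":0,"rz":0,"grip":-1}]'
python3 - <<'E'
from h import *
from cell import *
w=get_image("wrist")[:,:,::-1];s=get_image("scene")[:,:,::-1]
o=np.zeros((500,800,3),np.uint8);o[:,:500]=cv2.resize(s[150:290,270:410],(500,500));o[:188,500:]=cv2.resize(w,(300,188));cv2.imwrite("pics/c5.png",o)
E
```

```text
clock: 10.5
eef_pos: [463.0, 8.4, 54.0]
tool_rot: [-3.142, -0.0, 2.678]
force: [-0.1, -0.5, -0.1]
width: 84.6
gripper_force: 0.0
clock: 11.12
eef_pos: [463.4, 8.3, 196.1]
tool_rot: [3.141, 0.002, 2.678]
force: [0.7, -0.5, -0.2]
width: 85.4
gripper_force: 0.0
```

View pics/c5.png

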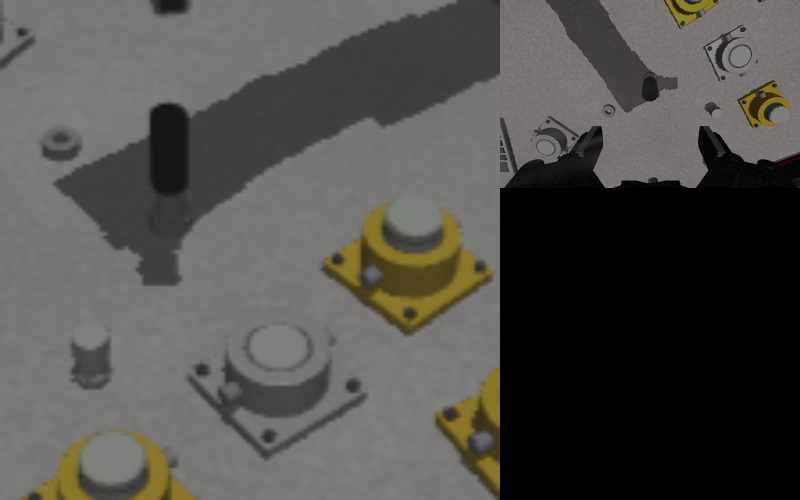

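The pusher stands upright at crop (169,165), the retainer is flush at (278,347), and the gripper is clear of everything.

```bash
python3 -c "
from cell import ctrl
print(ctrl.finish_job())"
```

```text
the job is handed in; nothing more can be done
None
```

I pressed the retainer down with the pusher to its hard stop, stood the pusher upright on the bench again, let go and handed the job in at about 11 s; the hand-in gave no verdict.

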